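# Take a reading on the bench photometer

### The job

Take a reading on the photometer with the closed fingers, grasping nothing: push its raised sample lid down until it is fully shut, then push down the raised end of the rocker switch until that end lies flat, and then press the long crosswise key all the way down and let it spring back. Keep to that order, do not press the square key or the round key, do not open the lid any further, and leave the two flasks and the vial standing where they are.

Things in the scene. Friction and masses are not known exactly. Their poses are not given: they have to be found in the camera images.
- photometer: White bench instrument with a black foot, fixed, 300 deep (own x) x 360 wide (own y) x 130 mm high, flat top at z = 130 mm. Origin: centre of its underside; x points to its back (away from the robot, turned by up to 0.3 rad), y to its left, z up. Lid on the left half of the top; three keys and a rocker on the right half in a 2 x 2 group 70 to 75 mm apart, in changing places; behind them a display hump up to z = 152 mm.
- lid (a joint): Angle of the sample lid, rad: 0 fully shut, grows as it opens; starts raised at 0.65 to 0.95. Stiff hinge: it stays where it is left and needs about 1 to 5 N of downward push (most near the hinge); stops hard at 0.
- lid_edge (a point): Middle of the lid's free edge, on its upper face; moves with the lid. The lid is a white plate 120 (hinge to edge) x 130 x 12 mm, hinged on the side away from the robot, so that the edge towards the robot swings up. Its upper face lies at z = 142 mm when shut.
- lid_hinge (a point): Middle of the lid's hinge line, z = 130 mm, fixed to the instrument; the line runs along the instrument's y, its axes are the instrument's.
- rocker (a joint): Angle of the rocker switch, rad: 0 at the start (end at the instrument's back raised), 0.4 when the raised end has been pushed down fully until it lies level. It stays where it is left; about 2 N at its end turns it; it stops hard at 0.4.
- rocker_end (a point): Tip of the rocker's raised end, on its upper face; moves with it. The rocker is a white V-shaped plate 20 mm wide, two halves each 26 mm long from the pivot along the instrument's x, in a black frame 66 x 32 mm. The raised tip starts 10 mm above the pivot. Push on the outer part of this half, 13 mm or more from the pivot: the other half rises as this one goes down level.
- rocker_pivot (a point): Middle of the rocker's upper face, at the pivot line (along the instrument's y), fixed to the instrument, z = 144 mm; its axes are the instrument's.
- long_key (a joint): Travel of the long key, m: 0 up, 0.006 fully down. Spring return: starts to move at 1.5 N, fully down at 5 N.
- long_key_top (a point): Centre of the top of the long white key, lying crosswise (the rocker lies front to back), 16 (instrument's x) x 46 (instrument's y) mm, top at z = 145 mm when up (15 mm above the instrument's top), in a black frame 6 mm high that reaches 6 mm beyond the key all round; moves with the key.
- square_key (a joint): Travel of the square key, m: 0 up, 0.006 down. Not to be pressed.
- square_key_top (a point): Centre of the top of the white square key, 22 x 22 mm, top at z = 145 mm.
- round_key (a joint): Travel of the round key, m: 0 up, 0.006 down. Not to be pressed.
- round_key_top (a point): Centre of the top of the white round key, diameter 24 mm, top at z = 145 mm.
- flask_left: Empty glass flask, loose, bulb 68 mm wide, neck 18 mm, 143 mm high, standing on the bench to the left (+y) of the photometer. Origin: centre of its foot. Leave alone.
- flask_right: The same kind of flask to the right (-y) of the photometer. Leave alone.
- vial: Small amber vial with black cap, loose, 26 mm wide, 45 mm high, standing on the photometer's top, in front of (nearer the robot than) the keys. Origin: centre of its foot. Leave alone.

How it is judged:
By the outcome, as a careful person would: the job done as asked, in the order asked, and still so for the second after the job is handed in, with the robot touching nothing.
It also fails if it takes over 48 s, if anything falls off the work surface, if the arm or the gripper's body presses on something with over 40 N, if the wrist force passes 120 N, or if a joint passes its speed limit or range.

### The arm

A 6-joint arm with a two-finger parallel gripper is mounted at the origin on the work surface. World frame = base frame: x ahead of the robot, y to its left, z up, the work surface at z = 0. Lengths are in mm, angles in rad, forces in N, time in s.
With the tool pointing down it reaches from about 275 to 750 mm from the base axis. Payload 10.2 kg.
Tool frame: the origin (TCP) lies between the finger pads; the fingertips stand 11 mm ahead of it and the grasp point (between the pads) lies 8 mm behind it (ctrl.nose_length is the distance from the TCP to the fingertips, in mm); x points along the fingers, y is the direction in which the jaws open and shut, and the axes are right-handed (so a half turn about x gives the same grasp; the last joint's range is limited). The gripper opens to 85 mm and grips with 20 to 120 N. Pads are 22 mm wide; open, the fingers measure 114 mm over their backs; the gripper's body (76 mm by 85 mm) begins 54 mm behind the grasp point. The pads swing forward as they close: fully open they stand 13 mm farther back than shut.
Start: joints at [1.049, 0.313, 1.498, -0, 1.331, -0.223], TCP at [154.559, 501.74, 212.494] pointing down, gripper open.
Joint ranges: [-2.94, 2.94], [-0.97, 2.17], [0.19, 2.56], [-1.23, 4.37], [0.02, 3.11], [-2.88, 2.88]. Speed limits (rad/s): [2.39, 2.39, 3.01, 3.14, 3.14, 3.14].

### API

Orientations are given as a unit quaternion [w, x, y, z].
In Python, from rig import ctrl, capture, ticket gives the robot as it stands.
- The arm moves only by the tool step_arm, never from a script. Its argument "commands" is a list of rows, each a list of 2 entries, a list of its own where there are three numbers: the shift along the world's x, y, z normalised to -1 to 1, where 1 is 0.04 m, then the turn about the world's z normalised to -1 to 1, where 1 is 180 degrees. A call has 1 to 5 rows; each row shifts and turns the commanded pose from where the row before left it; what a row does not reach is not made up. A row lasts 1/10 s, in which the tool goes at most 50 mm and 8.59 degrees, less where a joint would pass 70% of its speed; a pose out of reach is approached as far as the arm can. A call with a number of a shift or a turn outside -1 to 1 is refused whole. A call with a gripper value outside its range is refused whole. "gripper" is the closure, from -1 (fully open) to 1 (shut), so that 0 is half open, set as the call begins (left out, the last holds). The fingers move at their own pace and stop on an object; "force" is the grip in N (left out, the last holds). Time passes only in rows, so rows that do not move let the fingers close. It gives the time, the measured TCP pose, the force and the opening at its end, in the units of the state.
- ctrl.sense(): the state, without advancing time (a new reading comes with each control period).
- capture(name): name is "side" or "top"; returns a dict with "image" (384x512x3 uint8, blue, green, red), "fov_y" (degrees; the focal length in pixels is half the picture's height over the tangent of half this angle, whatever the lens; pixels are square), "cx", "cy" (the principal point, pixels), "origin" and "orientation" of the camera in the world. Camera axes: x right, y down, z forward; pixel columns grow to the right and rows downward; lengths in mm; the calibration is good to about 2 mm. A picture is of the moment at which its call begins. There is no depth.
- ticket.finish_job(): hands the job in, once; it reports no verdict.
The state is a dict: "time_s": time; "joints": joint angles; "dq": joint speeds; "tau": joint torques, N m; "eef_pos": TCP position; "ee_rot": TCP orientation; "force": force on the tool from outside, world axes, zero at the start; "wrist_torque": the same for the moment, N m; "grip_width": opening from 0.0 (shut) to 1.0 (fully open).
Only numpy, scipy, OpenCV 4.12 (cv2) and the standard library are available. Lean on these libraries where they do the work, as an engineer would, in place of code of your own. Each camera call takes 0.05 s, during which the arm holds its last target.

## Working session

There is one attempt and no reset: what is moved stays moved. The work goes in short steps, Python scripts to look and compute and a tool call to move; the robot and the scene stay as the last step left them, time stands still between calls to the robot, and variables do not carry over. Pictures are saved under pics/ and viewed, and the job is handed in when it is done.

Besides the shell and the picture viewer there is one more tool, called after ">>>" by a JSON object that holds its "name" and its "arguments", one argument or row to a line. step_arm: Moves the arm, as the interface text tells. Its arguments: {"type":"object","properties":{"commands":{"type":"array","items":{"type":"array"}},"gripper":{"type":"number"},"force":{"type":"number"}},"required":["commands"]}

```bash
mkdir -p pics; ls; python3 - <<'E'
from rig import ctrl,capture
import cv2
for n in("side","top"):
    c=capture(n); cv2.imwrite(f"pics/{n}0.png",c["image"]); print(n,{k:v for k,v in c.items() if k!="image"})
print(ctrl.sense())
E
```

```text
pics
side {'fov_y': 48.95191598235481, 'cx': 248.77291295078197, 'cy': 182.76726241178955, 'origin': array([ 274.36798408, -760.70769275,  618.53600109]), 'orientation': array([-0.47828541,  0.85578691, -0.17722355,  0.08639242])}
top {'fov_y': 45.809979357843545, 'cx': 251.26208059940515, 'cy': 195.15073507877472, 'origin': array([ 467.50800844,   36.7974679 , 1117.8275931 ]), 'orientation': array([-0.02195308,  0.71267807, -0.69957466,  0.04693957])}
{'time_s': 0.1, 'joints': array([ 1.04860695e+00,  3.13391893e-01,  1.49836813e+00, -1.53110812e-05,
        1.33098829e+00, -2.23400249e-01]), 'dq': array([ 0.00037301, -0.0008678 , -0.00290425,  0.00189472, -0.00139675,
       -0.00044553]), 'tau': array([ 2.31941514e-03, -4.12902403e+01, -2.60141194e+01, -1.37594493e-04,
        3.04040463e-03,  7.48310845e-05]), 'eef_pos': array([154.42767248, 501.51056252, 211.99077137]), 'ee_rot': array([ 0.69908674,  0.10486167,  0.69937458, -0.10562655]), 'force': array([-0.07739383, -0.3538006 ,  0.42606064]), 'wrist_torque': array([-0.01898398,  0.03651645,  0.00204724]), 'grip_width': 0.999249814327457}
```

View pics/side0.png

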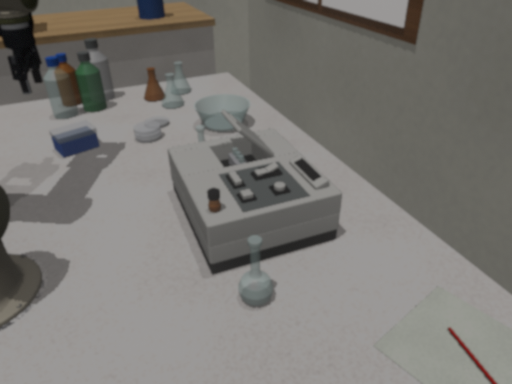

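View pics/top0.png

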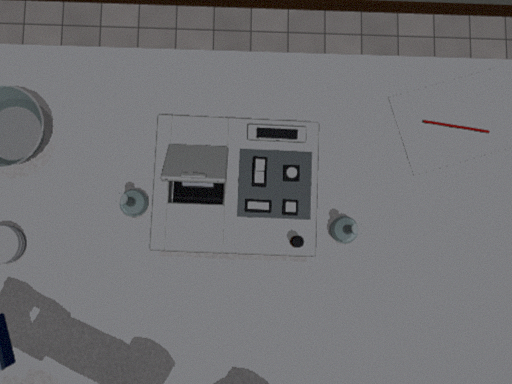

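```bash
python3 - <<'E'
import cv2
a=cv2.imread("pics/top0.png")[105:265,140:335]; cv2.imwrite("pics/top0z.png",cv2.convertScaleAbs(cv2.resize(a,None,fx=4,fy=3.7*4/3.7*0.93,interpolation=cv2.INTER_CUBIC)if 0 else cv2.resize(a,None,fx=3.75,fy=3.75,interpolation=cv2.INTER_CUBIC),alpha=1.5))
a=cv2.imread("pics/side0.png")[95:265,150:350]; cv2.imwrite("pics/side0z.png",cv2.resize(a,None,fx=3.5,fy=3.5,interpolation=cv2.INTER_CUBIC))
E
```

```text
(no output)
```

View pics/top0z.png

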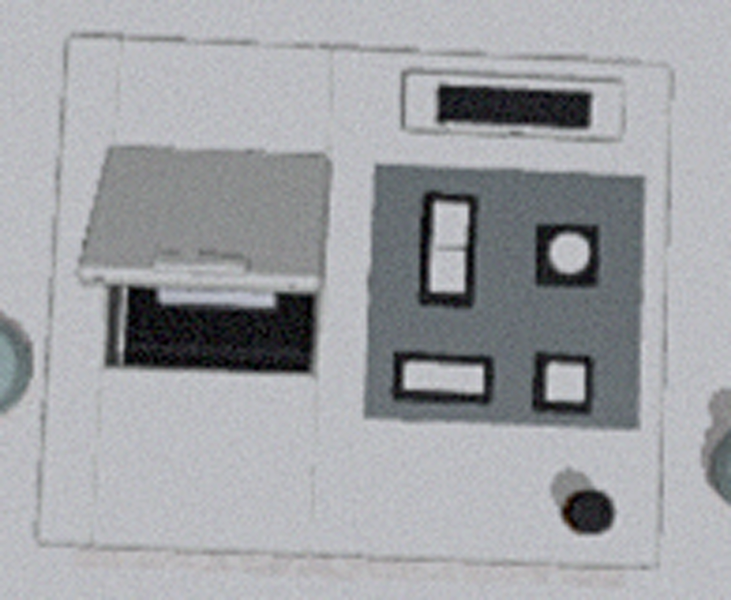

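View pics/side0z.png

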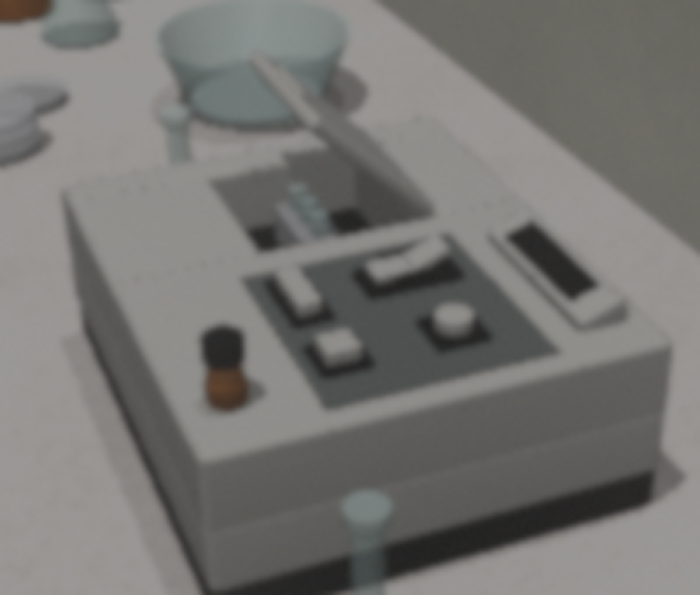

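```bash
cat > h.py <<'E'
import numpy as np,cv2
from scipy.spatial.transform import Rotation as R
def geom(c):
    f=192/np.tan(np.radians(c["fov_y"]/2)); q=c["orientation"]; M=R.from_quat([q[1],q[2],q[3],q[0]]).as_matrix(); return f,M
def ray(c,u,v):
    f,M=geom(c); return M@np.array([(u-c["cx"])/f,(v-c["cy"])/f,1])
def plane(c,u,v,z):
    d=ray(c,u,v); o=c["origin"]; return o+d*(z-o[2])/d[2]
def proj(c,p):
    f,M=geom(c); q=M.T@(np.array(p)-c["origin"]); return np.array([c["cx"]+f*q[0]/q[2],c["cy"]+f*q[1]/q[2]])
def tri(c1,a,c2,b):
    d1,d2=ray(c1,*a),ray(c2,*b); A=np.stack([d1,-d2],1); s=np.linalg.lstsq(A,c2["origin"]-c1["origin"],rcond=None)[0]
    p,q=c1["origin"]+s[0]*d1,c2["origin"]+s[1]*d2; return (p+q)/2,np.linalg.norm(p-q)
E
python3 - <<'E'
from h import *
from rig import capture
np.set_printoptions(precision=1,suppress=True)
c=capture("top"); s=capture("side")
import pickle; pickle.dump((c,s),open("c0.pkl","wb"))
g=c["image"].max(2); 
x0,y0,x1,y1=235,148,314,222
sub=cv2.resize(g[y0:y1,x0:x1],None,fx=4,fy=4,interpolation=cv2.INTER_CUBIC)
up=lambda p:((p[0]+.5)/4-.5+x0,(p[1]+.5)/4-.5+y0)
for nm,m,z in(("black",sub<55,136),("white",sub>125,145)):
    cs,_=cv2.findContours(m.astype(np.uint8)*255,cv2.RETR_EXTERNAL,cv2.CHAIN_APPROX_NONE)
    for k in cs:
        a=cv2.contourArea(k)
        if 300<a<8000:
            b=cv2.boxPoints(cv2.minAreaRect(k)); P=np.array([plane(c,*up(q),z) for q in b])
            print(nm,a,np.array(up(b.mean(0))),P.mean(0),"sides",np.linalg.norm(P[1]-P[0]),np.linalg.norm(P[2]-P[1]), "ang",[np.degrees(np.arctan2(*(P[i+1]-P[i])[[1,0]])) for i in(0,1)])
# photometer outline corners at z=130
for p in((158.5,114.5),(319,122.5),(316,256),(150.5,250)): print(p,plane(c,*p,130))
print("in panel percentiles",np.percentile(sub,[5,25,50,75,95]))
E
```

```text
black 3941.5 [289.6 206.8] [540.2 -80.9 136. ] sides 35.54012421243223 35.92456304199071 ang [np.float64(-2.1340795307082225), np.float64(-91.57994556992017)]
black 5507.0 [257.7 205.3] [542.1 -11.5 136. ] sides 29.567002376589826 58.67390058285526 ang [np.float64(-0.7365139550118287), np.float64(-90.64616076530092)]
black 4388.5 [290.8 172.8] [614.9 -82.8 136. ] sides 36.886929887077955 37.059205503886986 ang [np.float64(-88.69282283904525), np.float64(-179.62583404260187)]
black 7185.5 [258.9 171.1] [617.2 -13.  136. ] sides 68.81711371045462 34.26230065718622 ang [np.float64(-1.1113617882521056), np.float64(-90.77230374060633)]
white 1106.5 [290.4 206.5] [540.2 -81.5 145. ] sides 19.476903336326885 18.897968734331698 ang [np.float64(-88.86760603139058), np.float64(-179.57343029546553)]
white 1690.5 [257.9 205.2] [541.6 -11.5 145. ] sides 13.429312535960358 43.43585547536978 ang [np.float64(-1.5157060436134444), np.float64(-91.39909824866874)]
white 1218.0 [258.9 176.8] [603.3 -12.6 145. ] sides 17.339261122328786 22.363834862225794 ang [np.float64(-88.72661083397269), np.float64(-179.17997387275915)]
white 986.5 [291.4 172.2] [614.7 -83.1 145. ] sides 19.625178127005128 19.18069331060881 ang [np.float64(-88.70914745649452), np.float64(-179.58575748300936)]
white 1122.5 [259.9 164.5] [630.1 -14.4 145. ] sides 17.389093271131344 23.581082024111076 ang [np.float64(-88.66828969380713), np.float64(-179.1922395186089)]
(158.5, 114.5) [739.1 210.5 130. ]
(319, 122.5) [ 730.5 -145.9  130. ]
(316, 256) [ 434.8 -140.   130. ]
(150.5, 250) [442.  216.7 130. ]
in panel percentiles [ 25.  73.  77.  97. 132.]
```

```bash
python3 - <<'E'
from h import *
import pickle
np.set_printoptions(precision=1,suppress=True)
c,s=pickle.load(open("c0.pkl","rb"))
t=lambda x,y:(140+x/3.75-.4,105+y/3.75-.4); w=lambda x,y:(150+x/3.5-.4,95+y/3.5-.4)
for a,b in(((79,272),(254,55)),((321,282),(318,128)),((330,155),(435,213)),((585,512),(222,340))): print(tri(c,t(*a),s,w(*b)))
# lid hinge: pit corners
for a in((107,148),(330,155)): print(plane(c,*t(*a),134))
print(proj(s,[643,-14,154]),proj(s,[617,-13,144]))
# flask positions rough
print(plane(c,132,203,40),plane(c,346,230,40))
E
```

```text
(array([588.6, 186.4, 216. ]), np.float64(0.5360879143315614))
(array([586.6,  58.2, 212.8]), np.float64(0.8629754607900065))
(array([671.7,  56.7, 132. ]), np.float64(0.6466922527530291))
(array([467.2, -90.4, 169. ]), np.float64(2.1697677277832783))
[672.6 186.5 134. ]
[671.6  56.6 134. ]
[276.2 162.8] [265.5 168.9]
[549.  280.6  40. ] [ 494.4 -227.9   40. ]
```

```bash
python3 - <<'E'
from h import *
from rig import ctrl
s=ctrl.sense();q=s["ee_rot"];print(R.from_quat([q[1],q[2],q[3],q[0]]).as_matrix().round(3)); print(s["force"],s["time_s"])
E
```

```text
[[-0.     0.294  0.956]
 [-0.001  0.956 -0.294]
 [-1.    -0.001 -0.   ]]
[ 0.1610013  -0.12444287  0.3039553 ] 0.2
```

>>> {"name": "step_arm", "arguments": {
  "commands": [
    [[0,0,1],0],
    [[0.5,0,0.9],0],
    [[0.8,-0.6,0],0],
    [[0.8,-0.7,0],0],
    [[0.8,-0.7,0],0]
  ],
  "gripper": 1
}}

```text
time_s: 0.7
eef_pos: [271.4, 420.7, 288.4]
ee_rot: [0.699, 0.105, 0.699, -0.105]
force: [0.3, 1.0, 0.5]
grip_width: 0.144
```

>>> {"name": "step_arm", "arguments": {
  "commands": [
    [[0.8,-0.7,0],0.022],
    [[0.8,-0.75,0],0.022],
    [[0.8,-0.75,0],0.022],
    [[0.8,-0.75,0],0.022],
    [[0.8,-0.75,0],0]
  ]
}}

```text
time_s: 1.2
eef_pos: [431.6, 272.3, 288.4]
ee_rot: [0.707, 0.007, 0.707, -0.007]
force: [0.9, 0.5, -1.3]
grip_width: -0.002
```

>>> {"name": "step_arm", "arguments": {
  "commands": [
    [[0.8,-0.75,0],0],
    [[0.8,-0.75,0],0],
    [[0.8,-0.7,0],0],
    [[0.8,-0.7,0],0],
    [[0.6,-0.5,0],0]
  ]
}}

```text
time_s: 1.7
eef_pos: [584.0, 135.7, 287.9]
ee_rot: [0.707, 0.008, 0.707, -0.009]
force: [-0.5, 1.2, -0.5]
grip_width: 0.0
```

>>> {"name": "step_arm", "arguments": {
  "commands": [
    [[0,0,0],0],
    [[0,0,0],0]
  ]
}}

```text
time_s: 1.9
eef_pos: [582.6, 137.5, 287.9]
ee_rot: [0.707, 0.008, 0.707, -0.008]
force: [-0.9, 0.4, 0.2]
grip_width: 0.002
```

>>> {"name": "step_arm", "arguments": {
  "commands": [
    [[0.6,-0.4,0],0],
    [[0,0,-0.5],0],
    [[0,0,-0.5],0],
    [[0,0,0],0]
  ]
}}

```text
time_s: 2.3
eef_pos: [605.0, 122.7, 246.2]
ee_rot: [0.705, 0.007, 0.709, -0.007]
force: [-0.4, -0.4, -0.4]
grip_width: -0.003
```

```bash
cat > shot.py <<'E'
import sys
from rig import capture,ctrl
import cv2,pickle
n=sys.argv[1]; c=capture("top"); s=capture("side"); pickle.dump((c,s),open(n+".pkl","wb"))
a=cv2.resize(c["image"][105:265,140:335],None,fx=2,fy=2,interpolation=cv2.INTER_CUBIC)
b=cv2.resize(s["image"][85:255,150:350],None,fx=2,fy=2,interpolation=cv2.INTER_CUBIC)
h=max(a.shape[0],b.shape[0])
pad=lambda i:cv2.copyMakeBorder(i,0,h-i.shape[0],0,0,cv2.BORDER_CONSTANT)
cv2.imwrite(f"pics/{n}.png",cv2.convertScaleAbs(cv2.hconcat([pad(a),pad(b)]),alpha=1.4))
t=ctrl.sense();print(t["time_s"],t["eef_pos"],t["force"])
E
python3 shot.py a1
```

```text
2.4 [606.19229898 122.52146465 249.45963   ] [0.05948003 1.09358906 0.7232179 ]
```

View pics/a1.png

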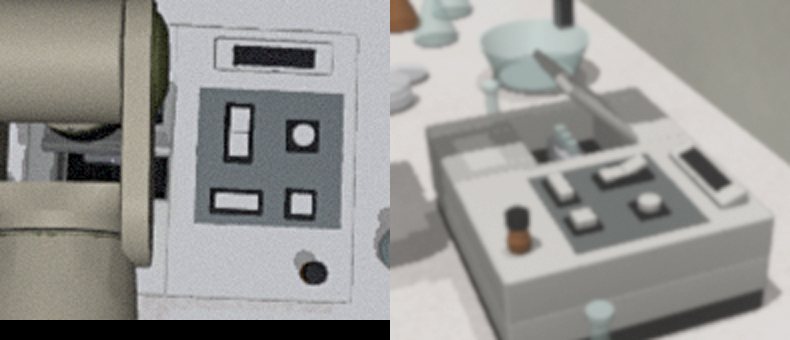

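>>> {"name": "step_arm", "arguments": {
  "commands": [
    [[0,0,-0.3],0],
    [[0,0,-0.3],0],
    [[0,0,-0.2],0],
    [[0,0,-0.2],0],
    [[0,0,-0.2],0]
  ]
}}

```text
time_s: 2.9
eef_pos: [606.5, 121.7, 199.8]
ee_rot: [0.707, 0.008, 0.707, -0.008]
force: [-0.3, 0.7, -0.4]
grip_width: 0.002
```

>>> {"name": "step_arm", "arguments": {
  "commands": [
    [[-0.05,0,-0.2],0],
    [[-0.05,0,-0.2],0],
    [[-0.05,0,-0.2],0],
    [[-0.05,0,-0.2],0],
    [[-0.05,0,-0.2],0]
  ]
}}

```text
time_s: 3.4
eef_pos: [596.4, 121.8, 159.9]
ee_rot: [0.707, 0.008, 0.707, -0.008]
force: [0.3, -0.3, 1.3]
grip_width: -0.004
```

```bash
python3 shot.py a2
```

```text
3.5 [595.80317416 121.74505865 159.13272949] [-0.3637305  -0.01899973  0.23562863]
```

View pics/a2.png

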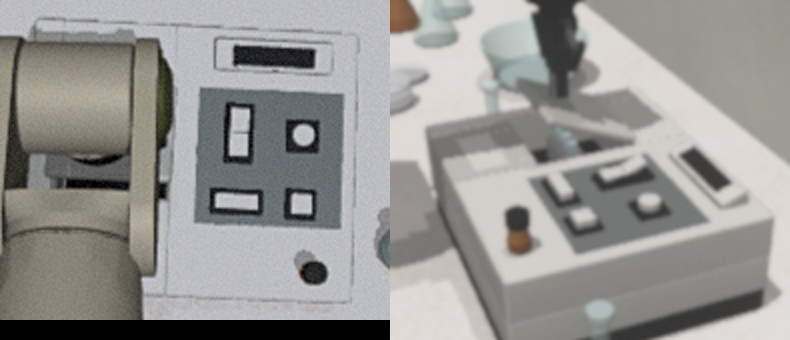

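```bash
python3 - <<'E'
from h import *
import pickle
c,s=pickle.load(open("a2.pkl","rb"))
z=lambda p:(np.array(proj(s,p))-[150,85])*2+[390,0]
print("tip",z([596,122,148]),"grip",z([596,122,220]))
for th in(0,.1,.2,.3,.4):
  print(th,[z([672-120*np.cos(th)+12*np.sin(th),y,130+120*np.sin(th)+12*np.cos(th)]).round() for y in(57,187)])
b=cv2.resize(s["image"][85:165,200:290],None,fx=7,fy=7,interpolation=cv2.INTER_CUBIC)
cv2.imwrite("pics/a2z.png",cv2.convertScaleAbs(b,alpha=1.4))
E
```

```text
tip [560.21941431 119.08282251] grip [557.88438341  65.02716988]
0 [array([545., 154.]), array([510., 109.])]
0.1 [array([546., 144.]), array([511., 101.])]
0.2 [array([548., 135.]), array([513.,  92.])]
0.3 [array([551., 125.]), array([515.,  83.])]
0.4 [array([555., 116.]), array([518.,  74.])]
```

View pics/a2z.png

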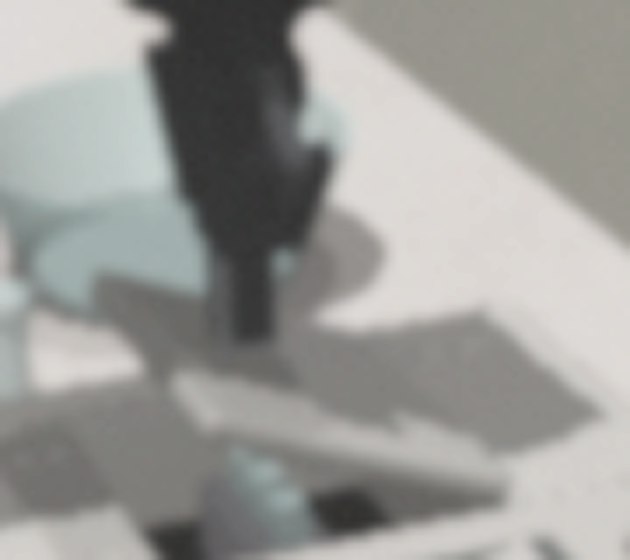

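```bash
python3 shot.py a3; python3 - <<'E'
from h import *
from rig import ctrl
import pickle
print(ctrl.nose_length, ctrl.sense()["grip_width"])
c,s=pickle.load(open("a3.pkl","rb"))
b=cv2.resize(s["image"][85:165,200:290],None,fx=7,fy=7,interpolation=cv2.INTER_CUBIC)
cv2.imwrite("pics/a3z.png",cv2.convertScaleAbs(b,alpha=1.4))
E
```

```text
3.6 [596.52778121 121.70742915 160.39609209] [-0.29213157  0.34415371  0.23412676]
11.0 0.0017448524617501033
```

View pics/a3z.png

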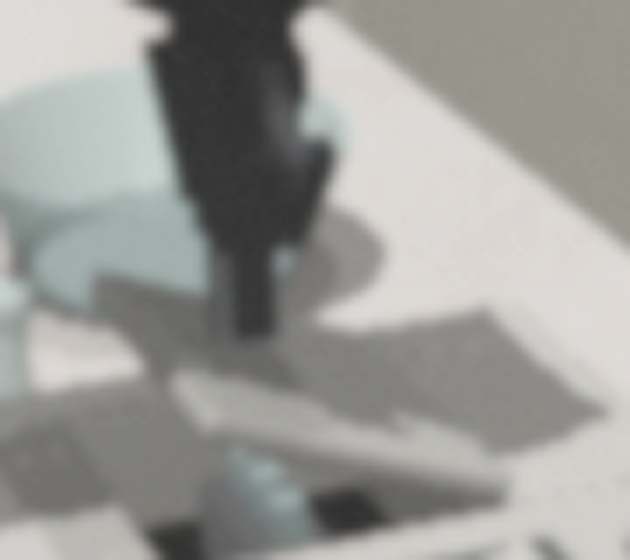

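```bash
python3 - <<'E'
from h import *
import pickle
c,s=pickle.load(open("c0.pkl","rb"))
print("start tip side",proj(s,[154.5,501.7,212.5-11+13]),proj(s,[154.5-12,501.7-40,214]),proj(s,[154.5+12,501.7+40,214]))
print("start tip top",proj(c,[154.5,501.7,214]))
a=cv2.resize(s["image"][0:110,0:120],None,fx=5,fy=5,interpolation=cv2.INTER_CUBIC)
c,s=pickle.load(open("a1.pkl","rb"))
print(proj(s,[606,122.5,238.5]))
b=cv2.resize(s["image"][0:110,180:300],None,fx=5,fy=5,interpolation=cv2.INTER_CUBIC)
cv2.imwrite("pics/z.png",a)
cv2.imwrite("pics/z1.png",b)
E
```

```text
start tip side [36.40413674 97.69714585] [ 31.4710002  103.34174455] [41.14864246 92.71776215]
start tip top [-16.60988457 402.89660555]
[237.48371989 109.46488996]
```

View pics/z.png

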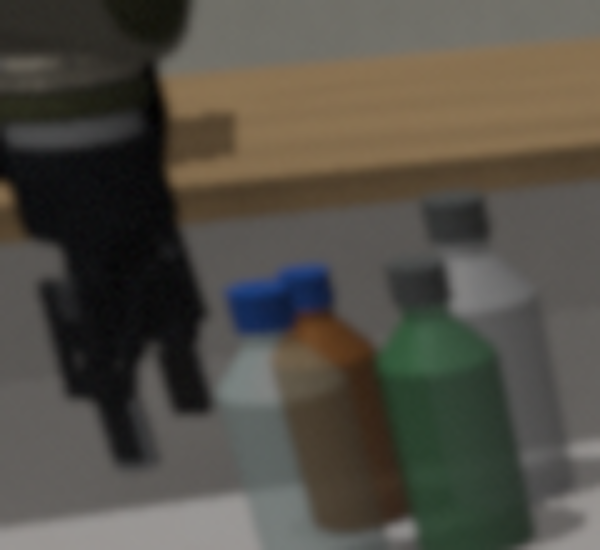

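View pics/z1.png

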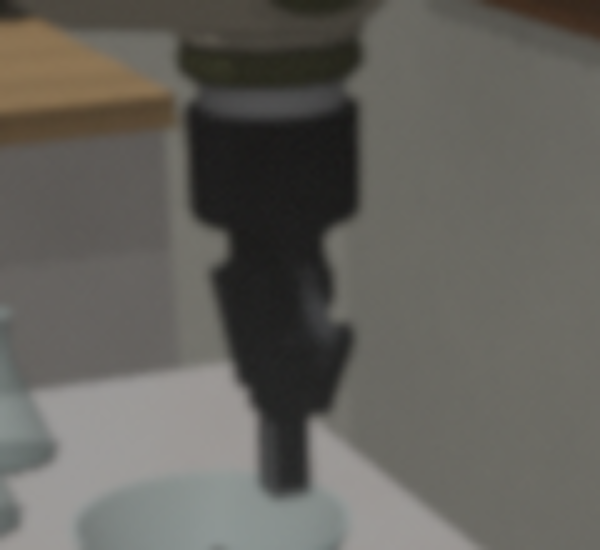

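```bash
python3 - <<'E'
from h import *
import pickle
c,s=pickle.load(open("a3.pkl","rb"))
o=s["origin"]
for pix in((233.5,133.5),(236,133.5)):
  d=ray(s,*pix)
  for th in(.28,.33,.38):
    n=np.array([np.sin(th),0,np.cos(th)]); p0=np.array([672,0,130])+12*n
    print(pix,th,(o+d*(n@(p0-o))/(n@d)).round(1))
  for y in(102,122,142): print(y,(o+d*(y-o[1])/d[1]).round(1))
E
```

```text
(233.5, 133.5) 0.28 [605.4 156.1 161.6]
(233.5, 133.5) 0.33 [601.7 145.8 166.8]
(233.5, 133.5) 0.38 [597.3 133.9 172.7]
102 [585.8 102.  188.6]
122 [593.1 122.  178.7]
142 [600.3 142.  168.7]
(236, 133.5) 0.28 [612.7 157.6 159.5]
(236, 133.5) 0.33 [609.3 148.3 164.2]
(236, 133.5) 0.38 [605.3 137.6 169.6]
102 [592.2 102.  187.3]
122 [599.6 122.  177.3]
142 [606.9 142.  167.3]
```

```bash
python3 - <<'E'
from h import *
import pickle
from scipy.optimize import least_squares
c,s=pickle.load(open("c0.pkl","rb"))
obs=[([154.5,501.7,214.5],(32,87)),([606,122.5,238.5],(236.8,98.7)),([596.3,121.7,149],(235,133.5))]
f=lambda o:np.concatenate([proj(s,np.array(p)+o)-q for p,q in obs])
for w in(0,.01,.03):
  r=least_squares(lambda o:np.concatenate([f(o),w*o]),[0,0,0]); print(w,r.x.round(1),f(r.x).round(1))
E
```

```text
0 [-2.5 -6.5 31.4] [ 0.   0.6  0.2 -0.8 -0.3  0.4]
0.01 [-2.5 -6.5 31.4] [ 0.1  0.6  0.2 -0.8 -0.3  0.4]
0.03 [-2.4 -5.9 31.2] [ 0.1  0.6  0.2 -0.8 -0.3  0.4]
```

>>> {"name": "step_arm", "arguments": {
  "commands": [
    [[0,0,-0.1],0],
    [[0,0,-0.1],0],
    [[0,0,0],0]
  ]
}}

```text
time_s: 3.9
eef_pos: [596.4, 121.7, 151.9]
ee_rot: [0.707, 0.008, 0.707, -0.008]
force: [0.6, 0.2, 0.9]
grip_width: 0.003
```

>>> {"name": "step_arm", "arguments": {
  "commands": [
    [[0,0,-0.1],0],
    [[0,0,-0.1],0],
    [[0,0,0],0]
  ]
}}

```text
time_s: 4.2
eef_pos: [596.3, 121.7, 143.7]
ee_rot: [0.707, 0.008, 0.707, -0.008]
force: [1.2, -1.5, 1.1]
grip_width: 0.002
```

```bash
python3 shot.py a4
```

```text
4.3 [596.50742633 121.73539298 144.27510382] [ 0.35512419 -0.56974371 -0.33254249]
```

View pics/a4.png

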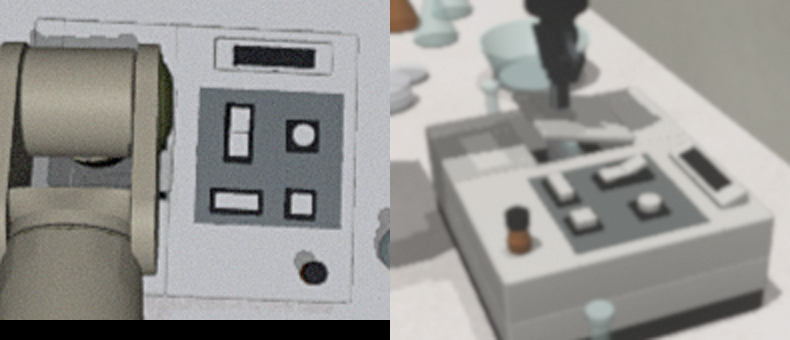

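>>> {"name": "step_arm", "arguments": {
  "commands": [
    [[0,0,-0.1],0],
    [[0,0,-0.1],0],
    [[0,0,-0.1],0],
    [[0,0,0],0]
  ]
}}

```text
time_s: 4.7
eef_pos: [596.3, 121.7, 131.7]
ee_rot: [0.707, 0.008, 0.707, -0.008]
force: [0.3, -0.3, -0.8]
grip_width: 0.004
```

>>> {"name": "step_arm", "arguments": {
  "commands": [
    [[0,0,-0.05],0],
    [[0,0,-0.05],0],
    [[0,0,0],0]
  ]
}}

```text
time_s: 5.0
eef_pos: [596.5, 121.7, 128.2]
ee_rot: [0.707, 0.008, 0.707, -0.008]
force: [1.0, 0.2, 0.2]
grip_width: -0.004
```

>>> {"name": "step_arm", "arguments": {
  "commands": [
    [[0,0,-0.05],0],
    [[0,0,0],0]
  ]
}}

```text
time_s: 5.2
eef_pos: [596.5, 121.7, 126.3]
ee_rot: [0.707, 0.008, 0.707, -0.008]
force: [-0.1, 0.3, 0.9]
grip_width: -0.001
```

>>> {"name": "step_arm", "arguments": {
  "commands": [
    [[0,0,-0.05],0],
    [[0,0,0],0]
  ]
}}

```text
time_s: 5.4
eef_pos: [596.5, 121.7, 124.2]
ee_rot: [0.707, 0.008, 0.707, -0.008]
force: [0.5, 0.8, 0.1]
grip_width: -0.004
```

```bash
python3 shot.py a5; python3 -c "
from rig import ctrl;s=ctrl.sense();print(s['tau'],s['wrist_torque'])
import pickle,cv2
c,s=pickle.load(open('a5.pkl','rb'))
cv2.imwrite('pics/a5z.png',cv2.convertScaleAbs(cv2.resize(s['image'][85:165,200:290],None,fx=7,fy=7,interpolation=cv2.INTER_CUBIC),alpha=1.4))"
```

```text
5.5 [596.55615384 121.73423166 124.41044643] [-1.22864052  0.115743   -0.43394724]
[ 4.41989541e-03 -5.15306139e+01 -2.48157406e+01  5.04334530e-04
 -7.14657435e-03  4.76193941e-05] [-0.02223337  0.00993126 -0.03589302]
```

View pics/a5z.png

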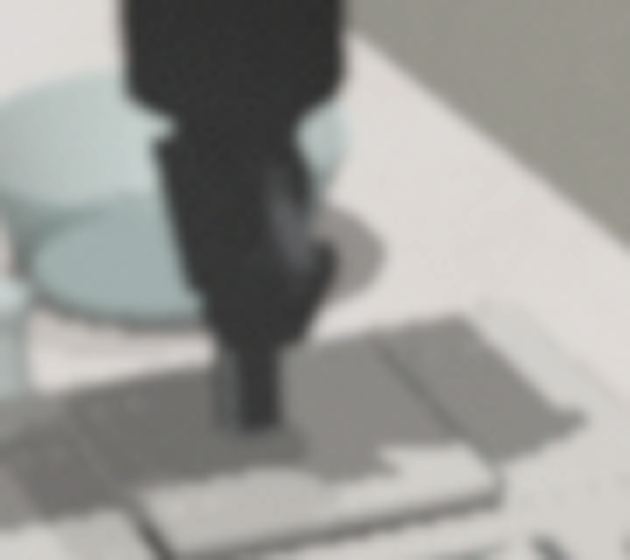

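>>> {"name": "step_arm", "arguments": {
  "commands": [
    [[0,0,-0.04],0],
    [[0,0,0],0]
  ]
}}

```text
time_s: 5.7
eef_pos: [596.7, 121.7, 123.3]
ee_rot: [0.707, 0.008, 0.707, -0.008]
force: [-1.9, -1.0, 4.4]
grip_width: 0.005
```

>>> {"name": "step_arm", "arguments": {
  "commands": [
    [[0,0,-0.03],0],
    [[0,0,0],0]
  ]
}}

```text
time_s: 5.9
eef_pos: [596.7, 121.7, 123.2]
ee_rot: [0.707, 0.008, 0.707, -0.008]
force: [-3.8, -0.1, 11.2]
grip_width: -0.001
```

>>> {"name": "step_arm", "arguments": {
  "commands": [
    [[0,0,-0.03],0],
    [[0,0,0],0]
  ]
}}

```text
time_s: 6.1
eef_pos: [596.8, 121.8, 123.1]
ee_rot: [0.708, 0.008, 0.706, -0.008]
force: [-7.9, -0.9, 18.6]
grip_width: -0.001
```

>>> {"name": "step_arm", "arguments": {
  "commands": [
    [[0,0,0.2],0],
    [[0,0,0.6],0],
    [[0,0,0.6],0],
    [[0.2,-0.7,0],0],
    [[0.2,-0.7,0],0]
  ]
}}

```text
time_s: 6.6
eef_pos: [612.9, 65.5, 177.2]
ee_rot: [0.708, 0.007, 0.707, -0.007]
force: [1.2, -0.1, -0.8]
grip_width: -0.0
```

>>> {"name": "step_arm", "arguments": {
  "commands": [
    [[0.2,-0.7,0],0],
    [[0.2,-0.7,0],0],
    [[0.2,-0.6,0],0],
    [[0,0,0],0],
    [[0,0,0],0]
  ]
}}

```text
time_s: 7.1
eef_pos: [636.5, -14.3, 176.1]
ee_rot: [0.707, 0.008, 0.707, -0.008]
force: [-0.3, 0.7, -0.1]
grip_width: -0.002
```

```bash
python3 shot.py b1
```

```text
7.2 [636.35278083 -13.38701888 176.44367756] [-0.08818076 -1.04414044  0.58759005]
```

View pics/b1.png

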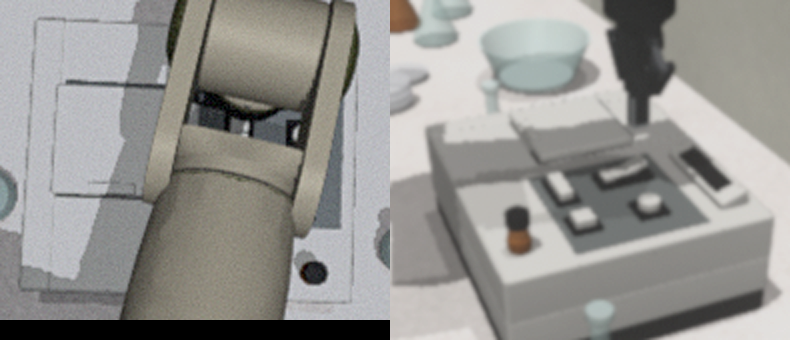

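```bash
python3 - <<'E'
from h import *
import pickle
c,s=pickle.load(open("b1.pkl","rb"))
z=lambda p:(np.array(proj(s,p))-[150,85])*2+[390,0]
for p in([636.4,-13.7,195.2],[636.4-11,-13.7,195.2],[636.4+11,-13.7,195.2],[636.4,-3.7,195.2],[637,-14,154],[643,-14,154],[552,57,142],[554,187,142]): print(p,z(p).round(1))
b=cv2.resize(s["image"][105:185,225:315],None,fx=7,fy=7,interpolation=cv2.INTER_CUBIC)
cv2.imwrite("pics/b1z.png",cv2.convertScaleAbs(b,alpha=1.4))
print(((z([636.4,-13.7,195.2])-[390,0])/2+[150,85]-[225,105])*7,((z([643,-14,154])-[390,0])/2+[150,85]-[225,105])*7)
E
```

```text
[636.4, -13.7, 195.2] [637.4 123.9]
[625.4, -13.7, 195.2] [628.3 125.9]
[647.4, -13.7, 195.2] [646.4 122. ]
[636.4, -3.7, 195.2] [633.5 120.2]
[637, -14, 154] [637.6 156.7]
[643, -14, 154] [642.4 155.6]
[552, 57, 142] [545.3 153.7]
[554, 187, 142] [511.8 108.9]
[340.7492253  293.68828723] [358.46067046 404.51758847]
```

View pics/b1z.png

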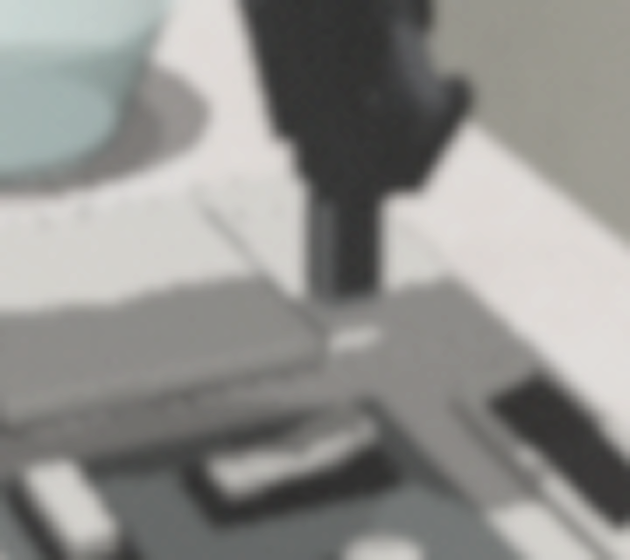

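>>> {"name": "step_arm", "arguments": {
  "commands": [
    [[0.07,0,-0.3],0],
    [[0,0,-0.3],0],
    [[0,0,-0.2],0],
    [[0,0,-0.1],0],
    [[0,0,0],0]
  ]
}}

```text
time_s: 7.7
eef_pos: [639.0, -14.1, 139.7]
ee_rot: [0.707, 0.008, 0.708, -0.008]
force: [1.1, 0.7, 0.5]
grip_width: 0.004
```

>>> {"name": "step_arm", "arguments": {
  "commands": [
    [[0,0,-0.1],0],
    [[0,0,-0.1],0],
    [[0,0,0],0]
  ]
}}

```text
time_s: 8.0
eef_pos: [639.5, -14.3, 132.4]
ee_rot: [0.707, 0.008, 0.707, -0.008]
force: [-0.2, 0.4, -0.0]
grip_width: 0.003
```

```bash
python3 shot.py b2
```

```text
8.1 [639.258422   -14.25347891 132.46645918] [-0.09420768  0.52910636  0.44112001]
```

View pics/b2.png

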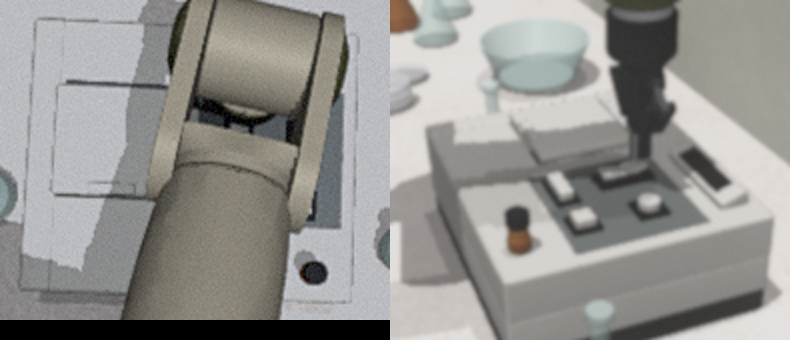

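Fingers are on the rocker's back half. Keep going to the stop.

>>> {"name": "step_arm", "arguments": {
  "commands": [
    [[0,0,-0.05],0],
    [[0,0,-0.05],0],
    [[0,0,0],0]
  ]
}}

```text
time_s: 8.4
eef_pos: [639.4, -14.3, 128.3]
ee_rot: [0.707, 0.008, 0.707, -0.008]
force: [1.1, 0.0, 0.9]
grip_width: 0.002
```

>>> {"name": "step_arm", "arguments": {
  "commands": [
    [[0,0,-0.04],0],
    [[0,0,-0.04],0],
    [[0,0,0],0]
  ]
}}

```text
time_s: 8.7
eef_pos: [639.4, -14.3, 125.3]
ee_rot: [0.707, 0.008, 0.707, -0.008]
force: [1.2, 1.0, 2.6]
grip_width: -0.0
```

>>> {"name": "step_arm", "arguments": {
  "commands": [
    [[0,0,-0.03],0],
    [[0,0,0],0]
  ]
}}

```text
time_s: 8.9
eef_pos: [639.4, -14.3, 125.2]
ee_rot: [0.707, 0.008, 0.707, -0.008]
force: [-2.4, -0.5, 8.7]
grip_width: 0.001
```

>>> {"name": "step_arm", "arguments": {
  "commands": [
    [[0,0,-0.03],0],
    [[0,0,0],0],
    [[0,0,0.3],0],
    [[0,0,0.7],0],
    [[0,0,0.5],0]
  ]
}}

```text
time_s: 9.4
eef_pos: [639.3, -14.2, 184.2]
ee_rot: [0.707, 0.008, 0.707, -0.008]
force: [0.5, 0.6, 0.4]
grip_width: -0.0
```

>>> {"name": "step_arm", "arguments": {
  "commands": [
    [[-0.8,0.02,0],0],
    [[-0.8,0.03,0],0],
    [[-0.8,0.02,0],0],
    [[0,0,0],0],
    [[0,0,0],0]
  ]
}}

```text
time_s: 9.9
eef_pos: [543.3, -11.5, 183.3]
ee_rot: [0.707, 0.008, 0.707, -0.008]
force: [0.5, -0.1, -0.6]
grip_width: -0.002
```

```bash
python3 shot.py c1;  python3 -c "
import pickle,cv2
c,s=pickle.load(open('c1.pkl','rb'))
cv2.imwrite('pics/c1z.png',cv2.convertScaleAbs(cv2.resize(s['image'][105:205,215:325],None,fx=6,fy=6,interpolation=cv2.INTER_CUBIC),alpha=1.4))"
```

```text
10.0 [544.03330998 -11.61208101 182.98271404] [ 0.80006961 -0.25943818  0.95482826]
```

View pics/c1z.png

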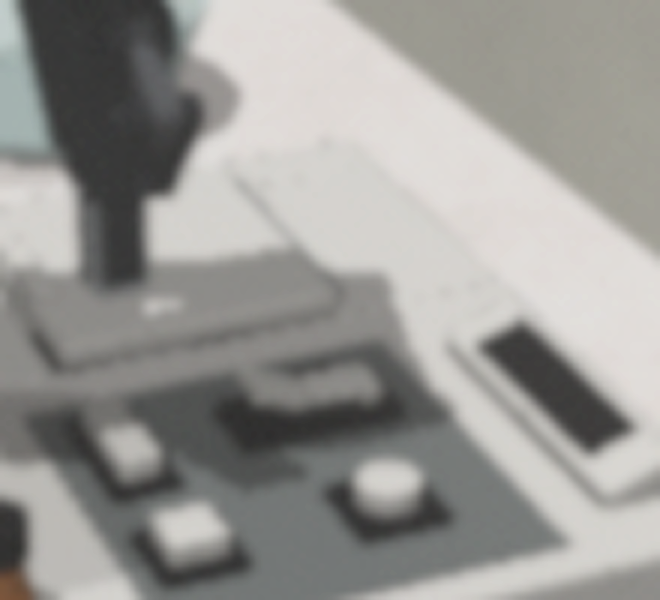

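>>> {"name": "step_arm", "arguments": {
  "commands": [
    [[-0.05,0,-0.4],0],
    [[0,0,-0.4],0],
    [[0,0,-0.3],0],
    [[0,0,-0.2],0],
    [[0,0,0],0]
  ]
}}

```text
time_s: 10.5
eef_pos: [541.2, -11.4, 129.9]
ee_rot: [0.706, 0.008, 0.708, -0.008]
force: [0.6, 0.1, -0.2]
grip_width: 0.002
```

>>> {"name": "step_arm", "arguments": {
  "commands": [
    [[0,0,-0.1],0],
    [[0,0,-0.05],0],
    [[0,0,0],0]
  ]
}}

```text
time_s: 10.8
eef_pos: [541.7, -11.5, 125.3]
ee_rot: [0.707, 0.008, 0.707, -0.008]
force: [0.7, 0.0, 2.5]
grip_width: -0.001
```

>>> {"name": "step_arm", "arguments": {
  "commands": [
    [[0,0,-0.05],0],
    [[0,0,-0.05],0],
    [[0,0,0],0]
  ]
}}

```text
time_s: 11.1
eef_pos: [541.7, -11.5, 121.1]
ee_rot: [0.707, 0.008, 0.707, -0.008]
force: [1.9, -0.1, 4.5]
grip_width: 0.001
```

>>> {"name": "step_arm", "arguments": {
  "commands": [
    [[0,0,-0.04],0],
    [[0,0,0],0]
  ]
}}

```text
time_s: 11.3
eef_pos: [541.8, -11.6, 120.2]
ee_rot: [0.708, 0.008, 0.707, -0.008]
force: [-0.4, 0.9, 9.1]
grip_width: -0.001
```

>>> {"name": "step_arm", "arguments": {
  "commands": [
    [[0,0,-0.03],0],
    [[0,0,0],0]
  ]
}}

```text
time_s: 11.5
eef_pos: [541.9, -11.6, 120.0]
ee_rot: [0.708, 0.008, 0.706, -0.008]
force: [-3.8, 0.4, 17.8]
grip_width: -0.005
```

>>> {"name": "step_arm", "arguments": {
  "commands": [
    [[0,0,-0.02],0],
    [[0,0,0],0]
  ]
}}

```text
time_s: 11.7
eef_pos: [541.9, -11.6, 119.9]
ee_rot: [0.708, 0.008, 0.706, -0.008]
force: [-6.4, 1.1, 23.9]
grip_width: -0.003
```

Key bottomed at the hard stop. Lift off and clear the view.

>>> {"name": "step_arm", "arguments": {
  "commands": [
    [[0,0,0.2],0],
    [[0,0,0.6],0],
    [[0,0,0.8],0],
    [[0,0,0.8],0],
    [[0,0,0.8],0]
  ]
}}

```text
time_s: 12.2
eef_pos: [540.8, -11.3, 246.0]
ee_rot: [0.706, 0.008, 0.708, -0.008]
force: [0.5, -0.4, 0.7]
grip_width: -0.0
```

>>> {"name": "step_arm", "arguments": {
  "commands": [
    [[-0.9,0.6,0.2],0],
    [[-0.8,0.8,0],0],
    [[-0.8,0.8,0],0],
    [[-0.7,0.9,0],0],
    [[-0.6,0.9,0],0]
  ]
}}

```text
time_s: 12.7
eef_pos: [387.4, 149.5, 252.9]
ee_rot: [0.707, 0.008, 0.707, -0.008]
force: [1.5, 0.1, -0.9]
grip_width: -0.003
```

>>> {"name": "step_arm", "arguments": {
  "commands": [
    [[-0.4,1,0],0],
    [[-0.2,1,0],0],
    [[0,1,0],0],
    [[0,0,0],0],
    [[0,0,0],0]
  ]
}}

```text
time_s: 13.2
eef_pos: [364.8, 268.7, 252.6]
ee_rot: [0.706, 0.007, 0.708, -0.008]
force: [-0.4, -0.1, 0.9]
grip_width: -0.005
```

```bash
python3 shot.py d1; python3 - <<'E'
from h import *
import pickle
c,s=pickle.load(open("d1.pkl","rb")); c0,s0=pickle.load(open("c0.pkl","rb"))
cv2.imwrite('pics/d1s.png',cv2.convertScaleAbs(cv2.resize(s['image'][100:310,140:350],None,fx=2.8,fy=2.8,interpolation=cv2.INTER_CUBIC),alpha=1.4))
d=cv2.absdiff(c["image"],c0["image"]).max(2); cv2.imwrite('pics/d1d.png',cv2.hconcat([cv2.convertScaleAbs(d[100:265,110:370],alpha=2)]*1))
E
```

```text
13.3 [365.32804382 267.72709425 253.01126326] [0.01007097 0.48956956 0.04218672]
```

View pics/d1.png

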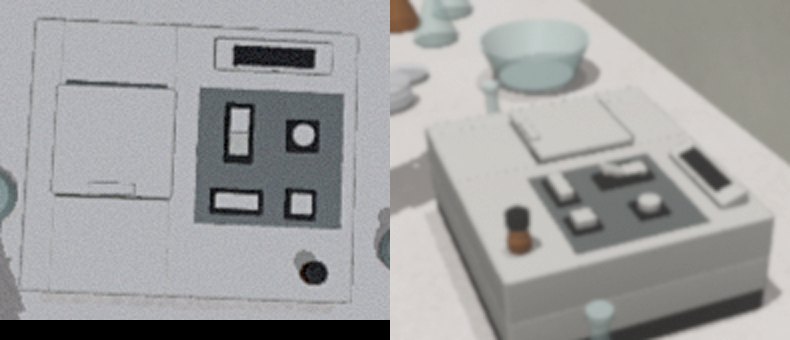

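View pics/d1s.png

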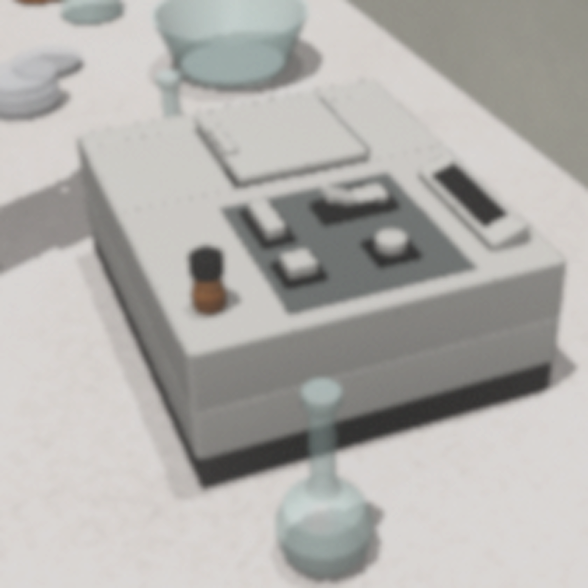

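View pics/d1d.png

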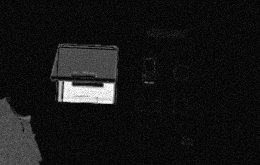

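The pictures show the lid flat and shut at about (115,140) in the top crop. The rocker's back half is level and its front half raised, and the long key is up again. The vial, the flasks and the other keys are unchanged.

```bash
python3 -c "
from rig import ticket;print(ticket.finish_job())"
```

```text
the job is handed in; nothing more can be done
None
```

The photometer reading is done and the job was handed in at about 13.3 s of the 48 s allowed. I kept the fingers closed and worked in the order asked:

- **Lid:** I pushed it down to its hard stop, reaching about 19 N, and the last pictures show it flat and shut.
- **Rocker:** I pushed the raised back end down to its stop at the expected height for level. The last pictures show that half level and the front half raised.
- **Long key:** I pressed it about 6 mm to its stop, reaching about 24 N, and released it. The last pictures show it back up.

The top-view comparison with the start picture shows no visible change in the vial, the flasks, or the square and round keys. The arm was clear of everything at hand-in.

One check disagreed. The fingertips were really about 30 mm higher than the reported tool position and the stated 11 mm fingertip distance imply. The side camera showed the offset, and the lid stop confirmed it. I corrected for it, and the rocker and key stops then came within 0.3 mm of where I expected them.

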